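# Close the lamp compartment of a cold-light source and lock its quarter-turn stud

## Task

The lamp of the cold-light source has been changed; close its lamp compartment again. Take the loose cover by its bow handle, lay it flat between the side guides and slide its tongue under the lip at the back. The receptacle for the cover's wing stud floats, so press the stud lightly down and ease the cover along under the lip until you feel the stud drop into its slot; then push it in to its stop and turn it a quarter turn clockwise (seen from above), so that it stays locked down when you let go. Go by feel and do not force the stud: some 10 N does it, 30 N is too much. Leave the other things on the bench where they are.

Things in the scene. Friction and masses are not known exactly. Their poses are not given: they have to be found in the camera images.
- light_source: Cold-light source, white metal box, fixed, 220 (x) x 140 (y) mm, flat top 80 mm above the bench. Origin: centre of its underside; x to its back, z up. With the cover flat on the top and its tongue at the stop, the handle point is at x = 11, y = 0, z = 111 mm in this frame. Two side guides on the top, x -60 to 76 mm, are 103.5 mm apart, upright for 5 mm, then flare out up to 12.5 mm above the top.
- lip (a point): Middle of the front edge of the back lip, level with the source's top (x = 68, z = 80 mm in the source's frame, same axes). The lip is a 90 mm wide strip over the back of the top with 6 mm free height under it; its edge is bent up as a lead-in; a solid stop stands under it 30 mm behind this point (+x). Between lip and mouth is the 68 x 76 mm lamp opening.
- receptacle: Centre of the 50 (x) x 32 (y) mm mouth for the stud, level with the source's top (x = -60, z = 80 mm in its frame, same axes). Below it the floating receptacle: a steel plate sunk 2 to 9 mm with a slot 25 mm long (y), 7 mm wide (x). The slot fits the stud with the cover 0 to 18 mm forward (-x) of its stop; where, and how deep, differs each time and is given by no pose. Over 25 N of the pin on it is forcing.
- cover_handle (a point): Centre of the bar of the cover's black bow handle, 31 mm above the cover's flat underside. Axes: x towards the tongue, y along the bar, z up. Bar 66 mm (y), 10 mm thick (x, pinch it so), 22 to 40 mm above the underside. Cover: 3 mm plate 100 mm wide, 0.31 kg, reaching 85 mm behind and 65 mm ahead of this point, its 60 mm wide tongue 87 mm ahead; stud axis 62 mm behind. It lies flat on the bench.
- stud_wing (a point): Centre of the wing of the cover's captive stud, on its axis, 44.5 mm above the cover's underside while the stud is out. Wing: steel, 32 mm long (x), 10 mm thick (y, pinch it so), 22 mm tall (z up), standing on a 34 mm round flange whose upper side, 11 mm below this point, fingertips can press. Wing along the cover = unlocked, across it = locked.
- cam_stud (a joint): Turn of the stud in the cover, rad, growing clockwise seen from above: 0 unlocked (its 20 mm long, 4 mm thick cross pin, across the wing, fits the slot), 1.57 locked, end stop 1.63. Free to turn while out; blocked inside the slot; past the slot, with the pin on the receptacle's floor, it turns with about 0.05 N m. Let go in the last 0.2 rad, a groove draws the pin home.
- stud_push (a joint): How far the stud is pushed in, m: 0 out, 0.0215 at most. A spring resists with 2 N plus 0.25 N per mm. Beside the slot the pin meets the receptacle's plate at 2.4 to 9.4 mm; through the slot it meets the floor, a hard stop, 10.6 mm deeper (13 to 20 mm). It turns only within the last 1.5 mm above the floor. Locked and let go it rises about 3.5 mm and stays; not locked it springs back to 0.
- lamp_carton: Bystander: empty open white carton tray 88 x 88 x 24 mm; origin at the centre of its underside.
- slide_box: Bystander: closed white slide carton 78 x 82 x 26 mm; origin at the centre of its underside.
- marker: Bystander: felt marker 136 mm long (y), 16 mm thick, lying; origin at the middle of its underside.

How it is judged:
By the outcome, as a careful person would: the job done as asked, in the order asked, and still so for the second after the job is handed in, with the robot touching nothing.
It also fails if it takes over 72 s, if anything falls off the work surface, if the arm or the gripper's body presses on something with over 40 N, if the wrist force passes 120 N, or if a joint passes its speed limit or range.

## Robot

A 6-joint arm with a two-finger parallel gripper is mounted at the origin on a cart in front of the work surface, level with it; the furniture and walls round the work are solid. World frame = base frame: x ahead of the robot, y to its left, z up, the work surface at z = 0. Lengths are in m, angles in rad, forces in N, time in s.
With the tool pointing down it reaches from about 0.3 to 0.775 m from the base axis. Payload 14.6 kg.
Tool frame: the origin (TCP) lies at the very end of the fingers, on their centre line; the grasp point (between the pads) lies 19 mm behind it; z points along the fingers, y is the line along which they close (so a half turn about z gives the same grasp; the last joint's range is limited). The gripper opens to 94 mm and grips with 3 to 60 N. Pads are 16 mm wide; open, the fingers measure 119 mm over their backs; the gripper's body (75 mm by 177 mm) begins 78 mm behind the grasp point.
Start: joints at [-1.215, 0.3, 1.521, -0, 1.321, -0.067], TCP at [0.226, -0.502, 0.205] pointing down, gripper open.
Joint ranges: [-3.03, 3.03], [-0.79, 2.21], [0.23, 2.52], [-1.04, 4.18], [0, 3.07], [-2.55, 2.55]. Speed limits (rad/s): [2.22, 2.22, 2.57, 3.14, 3.14, 3.14].

## Interface

Orientations are given as [roll, pitch, yaw] about the fixed x, y, z axes, in that order (R = Rz(yaw) Ry(pitch) Rx(roll)).
In Python, from plant import * gives the robot as it stands.
- The arm moves only by the tool carry_out, never from a script. Its argument "increments" is a list that holds one entry, the list of rows, each a list of 6 numbers: the shift along the world's x, y, z in units of 300 mm (1.0 is 300 mm), then the turn, a rotation vector about the world's x, y, z in units of 360 degrees (1.0 is 360 degrees). In form: [[[x, y, z, wx, wy, wz], ...]]. A call has exactly 10 rows; each row shifts and turns the commanded pose from where the row before left it; what a row does not reach is not made up. A row lasts 1/10 s, in which the tool goes at most 50 mm and 8.59 degrees, less where a joint would pass 70% of its speed; a pose out of reach is approached as far as the arm can. A call with a number of a shift or a turn outside -1 to 1 is refused whole. A call with a gripper value outside its range is refused whole. "jaw" is the opening, from -1 (shut) to 1 (fully open), so that 0 is half open, set as the call begins (left out, the last holds). The fingers move at their own pace and stop on an object; "grip_force" is the grip in N (left out, the last holds). Time passes only in rows, so rows that do not move let the fingers close, or fill a call up. It gives the time, the measured TCP pose, the force, the opening and the grip force at its end, in the units of the state.
- sense(): the state, without advancing time (a new reading comes with each control period).
- grab_frame(name): name is "scene" or "side" or "wrist"; returns a dict with "img" (400x640x3 uint8, blue, green, red), "mtx" (3x3 intrinsics, pixels), "dist" ([k1, k2, p1, p2, k3] as OpenCV has them; the pictures are not rectified), "view" (4x4, takes a point from world to camera coordinates). Camera axes: x right, y up, looking along -z (the intrinsics and any distortion apply to the point x, -y, -z); pixel columns grow to the right and rows downward; lengths in m; the calibration is good to about 2 mm. A picture is of the moment at which its call begins. There is no depth.
- sign_off(): hands the job in; it is judged then, once.
The state is a dict: "clock": time; "qpos": joint angles; "joint_vel": joint speeds; "effort": joint torques, N m; "tcp_pos": TCP position; "eef_rot": TCP orientation; "force": force on the tool from outside, world axes, zero at the start; "ft_torque": the same for the moment, N m; "width": finger opening in m; "grasp_force": force on a finger pad.
Only numpy, scipy, OpenCV 4.12 (cv2) and the standard library are available. Lean on these libraries where they do the work, as an engineer would, in place of code of your own. Each camera call takes 0.05 s, during which the arm holds its last target. There are 200 camera calls.

## Working session

There is one attempt and no reset: what is moved stays moved. The work goes in short steps, Python scripts to look and compute and a tool call to move; the robot and the scene stay as the last step left them, time stands still between calls to the robot, and variables do not carry over. Pictures are saved under pics/ and viewed, at most 10 in all, crops included, and the job is handed in when it is done.

Besides the shell and the picture viewer there is one more tool, called after "Emit:" as name([rows], argument=value, ...), one row to a line, values as JSON. carry_out: Moves the arm, as the interface text tells. Its arguments: {"type":"object","properties":{"increments":{"type":"array","items":{"type":"array","items":{"type":"array","items":{"type":"number"}}}},"jaw":{"type":"number"},"grip_force":{"type":"number"}},"required":["increments"]}

```bash
mkdir -p pics; ls; python3 - <<'E'
from plant import *
import cv2
s=sense(); print(s)
for n in ("scene","side"):
    f=grab_frame(n); cv2.imwrite(f"pics/{n}0.png",f["img"]); print(n,f["mtx"],f["dist"],f["view"])
E
```

```text
pics
{'clock': 0.0, 'qpos': array([-1.21462303e+00,  3.00462358e-01,  1.52158598e+00,  1.53510126e-05,
        1.32069496e+00, -6.65687442e-02]), 'joint_vel': array([-9.20010359e-05, -9.02712794e-04,  3.50354187e-04,  5.62710993e-04,
       -8.63714091e-05,  2.91376682e-03]), 'effort': array([-3.07143000e-04, -5.31807518e+01, -3.52734876e+01,  7.08905468e-02,
        2.45118613e-02, -8.67031895e-05]), 'tcp_pos': array([ 0.22556907, -0.5013271 ,  0.20488905]), 'eef_rot': array([-3.14044555e+00, -9.13765248e-05,  4.22738183e-01]), 'force': array([0.40385166, 0.15218761, 0.40234372]), 'ft_torque': array([-0.00464434,  0.06716308,  0.01970242]), 'grasp_force': 0.0, 'width': 0.09408032254532163}
scene [[518.93017611   0.         322.00083104]
 [  0.         518.93017611 210.16998112]
 [  0.           0.           1.        ]] [0.02230152 0.         0.         0.         0.        ] [[ 0.8720009  -0.48932056 -0.01340937 -0.49414623]
 [ 0.31312338  0.53653126  0.78363764 -0.08419458]
 [-0.37625546 -0.68753152  0.62107345 -1.20609432]
 [ 0.          0.          0.          1.        ]]
side [[364.00773821   0.         318.63771922]
 [  0.         364.00773821 202.4837661 ]
 [  0.           0.           1.        ]] [0.00752768 0.         0.         0.         0.        ] [[ 0.99380904 -0.11096584 -0.00549261 -0.46602476]
 [ 0.04956964  0.39861594  0.91577737  0.01086981]
 [-0.09943056 -0.91038009  0.40164866 -1.03987644]
 [ 0.          0.          0.          1.        ]]
```

View pics/scene0.png

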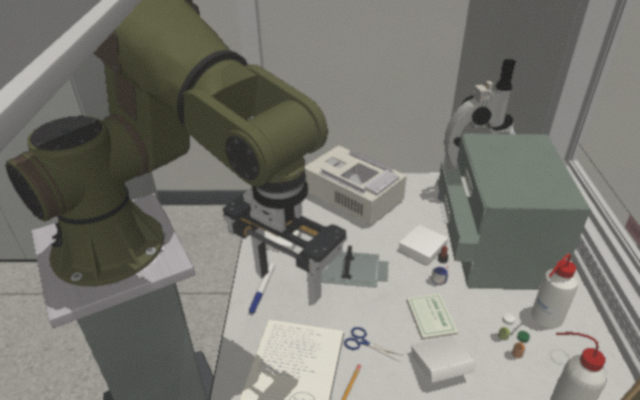

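View pics/side0.png

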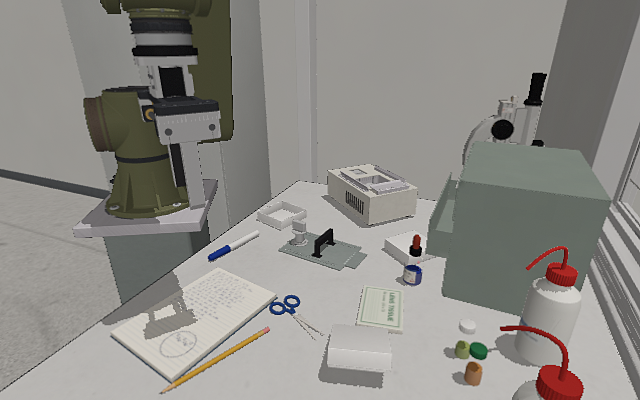

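The scene view shows the light source at about (355,185) and the cover partly behind the gripper at (350,268). The side view shows the cover at (322,248), the source at (370,195), the carton tray at (282,215), the marker at (234,246) and the slide box at (410,247). Next I'll zoom in.

```bash
python3 - <<'E'
import cv2,numpy as np
a=cv2.imread("pics/side0.png")[155:275,255:430]; a=cv2.resize(a,None,fx=4.5,fy=4.5,interpolation=cv2.INTER_CUBIC)
cv2.imwrite("pics/sidec.png",a)
b=cv2.imread("pics/scene0.png")[140:295,290:450]; b=cv2.resize(b,None,fx=3.8,fy=3.8,interpolation=cv2.INTER_CUBIC)
cv2.imwrite("pics/scenec.png",b)
E
```

```text
(no output)
```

View pics/sidec.png

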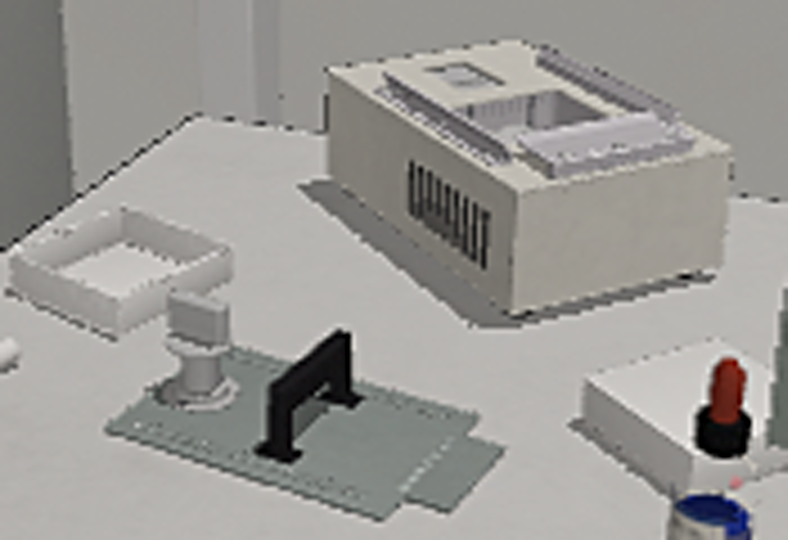

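View pics/scenec.png

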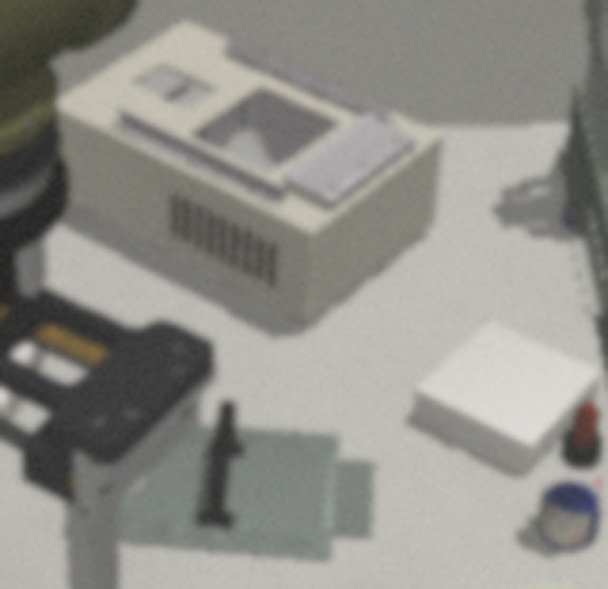

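The side crop shows the source's top corners at (328,68), (517,190), (730,150) and (540,42), and the cover's plate corners at (107,430), (380,518) and (480,415). The tongue points right and the stud is on the left. The scene crop shows the same bodies, with the mouth at (178,85) and the lip at (350,155). I'll fit planar poses to these points.

```bash
cat > h.py <<'E'
from plant import *
import cv2,numpy as np
from scipy.optimize import least_squares
D=np.diag([1.,-1,-1])
def proj(f,P):
    V=f["view"]; R=D@V[:3,:3]; t=D@V[:3,3]
    return cv2.projectPoints(np.asarray(P,float).reshape(-1,3),cv2.Rodrigues(R)[0],t,f["mtx"],f["dist"])[0][:,0]
def world(p,P): # p=x,y,yaw
    c,s=np.cos(p[2]),np.sin(p[2]); P=np.asarray(P,float)/1000
    return np.c_[p[0]+c*P[:,0]-s*P[:,1],p[1]+s*P[:,0]+c*P[:,1],P[:,2]]
def fit(obs,p0):
    fun=lambda p:np.concatenate([(proj(f,world(p,P))-uv).ravel() for f,P,uv in obs])
    r=least_squares(fun,p0,loss="soft_l1"); return r.x,r.fun.reshape(-1,2).round(1)
def crop(uv,o,k): return (np.array(uv,float)+.5)/k-.5+np.array(o)
E
python3 - <<'E'
from h import *
fs=grab_frame("side"); fc=grab_frame("scene")
S=lambda u:crop(u,(255,155),4.5); C=lambda u:crop(u,(290,140),3.8)
src=[(fs,[(-110,-70,80),(110,-70,80),(110,70,80),(-110,70,80),(110,-70,0),(110,70,0)],S([(328,68),(517,190),(730,150),(540,42),(512,312),(718,272)])),
(fc,[(-110,-70,80),(110,-70,80),(110,70,80),(-110,70,80)],C([(62,103),(313,235),(438,140),(185,22)]))]
print(fit(src,[.6,-.1,-.3]))
cov=[(fs,[(-85,-50,1.5),(65,-50,1.5),(65,50,3),(87,-30,1.5),(87,30,1.5),(0,33,40),(-62,0,55.5)],S([(107,430),(380,518),(480,415),(445,512),(503,450),(345,333),(198,297)])),
(fc,[(65,50,3),(65,-50,1.5),(87,30,1.5),(87,-30,1.5)],C([(338,433),(330,558),(373,462),(370,537)]))]
print(fit(cov,[.4,-.4,-.3]))
E
```

```text
(array([ 0.59065255, -0.12229001, -1.24985512]), array([[-0.1, -0.2],
       [-0.1,  0.1],
       [ 1.5, -0.5],
       [-4.6, -1. ],
       [-0.7,  3.9],
       [ 0.9,  1.8],
       [-3.2, -0.2],
       [-0.6, -0. ],
       [ 1.8, -1. ],
       [ 0.6, -0.7]]))
(array([ 0.44163123, -0.33770242, -0.65038971]), array([[-1.1, -0.5],
       [ 0.4,  0.3],
       [-0. , -0.3],
       [ 0.8, -0.1],
       [ 0.5, -0.4],
       [-0.1, -1.2],
       [-0. , -0.2],
       [ 0. ,  0.5],
       [-0.5,  0.5],
       [ 0.2,  0.3],
       [-0.1,  0.1]]))
```

```bash
python3 - <<'E'
from h import *
fs=grab_frame("side"); fc=grab_frame("scene")
S=lambda u:crop(u,(255,155),4.5); C=lambda u:crop(u,(290,140),3.8)
sP=[(-110,-70,80),(110,-70,80),(110,70,80),(-110,70,80)]; su=S([(328,68),(517,190),(730,150),(540,42)])
cP=[(-110,-70,80),(110,-70,80),(110,70,80),(-110,70,80),(-85,-16,80),(-35,16,80)]; cu=C([(62,103),(313,235),(438,140),(185,22),(135,85),(213,88)])
# raw back-projection of each point on plane z=.08
for f,u in((fs,su),(fc,cu)):
    n=cv2.undistortPoints(u.reshape(-1,1,2),f["mtx"],f["dist"])[:,0]
    R=f["view"][:3,:3];o=-R.T@f["view"][:3,3]
    d=(R.T@(D@np.c_[n,np.ones(len(n))].T)).T
    X=o+d*((.08-o[2])/d[:,2])[:,None]; print(X.round(3).tolist())
for obs in ([(fs,sP,su)],[(fc,cP,cu)],[(fs,sP[:3],su[:3]),(fc,cP[1:4],cu[1:4])]): print(fit(obs,[.6,-.1,-1.1]))
E
```

```text
[[0.49, -0.042, 0.08], [0.559, -0.248, 0.08], [0.687, -0.208, 0.08], [0.633, -0.007, 0.08]]
[[0.496, -0.045, 0.08], [0.56, -0.249, 0.08], [0.685, -0.206, 0.08], [0.619, 0.002, 0.08], [0.549, -0.05, 0.08], [0.592, -0.08, 0.08]]
(array([ 0.59174019, -0.12433399, -1.27450594]), array([[ 1. , -0.3],
       [-0.9,  0.4],
       [ 1.8,  0.1],
       [-2.9, -0.8]]))
(array([ 0.58987557, -0.12320945, -1.24459256]), array([[-3.4,  0.2],
       [-0.3,  0.3],
       [ 1.8, -0.9],
       [ 0.3, -0.4],
       [-1. , -0.3],
       [ 1.5,  0.7]]))
(array([ 0.58888186, -0.12326881, -1.24391054]), array([[-0.9, -0. ],
       [-0.4,  0.4],
       [ 1.1, -0.5],
       [-0.7,  0.4],
       [ 1.5, -0.8],
       [-0. , -0.3]]))
```

The cover is at (0.442, -0.338) with yaw -0.65. The source is at about (0.59, -0.123) with yaw -1.25. I'll move above the cover and measure again with the wrist camera.

Emit:
carry_out([
  [[0.08, 0.0605, 0.01, 0, 0, 0.0088], [0.08, 0.0605, 0.01, 0, 0, 0.0088], [0.08, 0.0605, 0.01, 0, 0, 0.0088], [0.08, 0.0605, 0.01, 0, 0, 0.0088], [0.08, 0.0605, 0.01, 0, 0, 0.0088], [0.08, 0.0605, 0.01, 0, 0, 0.0088], [0.08, 0.0605, 0.01, 0, 0, 0.0088], [0.08, 0.0605, 0.01, 0, 0, 0.0088], [0.08, 0.0605, 0.01, 0, 0, 0.0088], [0, 0, 0, 0, 0, 0]],
], jaw=-0.15)

```text
clock: 1.3
tcp_pos: [0.4437, -0.3364, 0.2327]
eef_rot: [3.141, -0.0, 0.925]
force: [-0.4, -0.4, -0.1]
width: 0.0399
grasp_force: 0.0
```

```bash
python3 - <<'E'
from h import *
f=grab_frame("wrist"); s=sense(); print(s["tcp_pos"],s["eef_rot"],s["width"])
c=grab_frame("scene")
np.save("w1.npy",{k:f[k] for k in f},allow_pickle=True)
im=f["img"].copy()
src=world([.59,-.1233,-1.25],[(-110,-70,80),(110,-70,80),(110,70,80),(-110,70,80),(-60,0,80),(68,0,80)])
cov=world([.4416,-.3377,-.6504],[(-85,-50,3),(65,-50,3),(65,50,3),(-85,50,3),(87,30,3),(87,-30,3),(0,33,40),(0,-33,40),(-62,0,55.5)])
for p in proj(f,np.r_[src,cov]): 
    if abs(p).max()<2000: cv2.drawMarker(im,tuple(int(v) for v in p.round()),(0,0,255),0,8,1)
im2=c["img"].copy()
for p in proj(c,np.r_[src,cov]): cv2.drawMarker(im2,tuple(int(v) for v in p.round()),(0,0,255),0,4,1)
a=cv2.resize(im2[130:300,285:445],(480,510)) 
cv2.imwrite("pics/w1.png",im)
cv2.imwrite("pics/c1.png",a)
E
```

```text
[ 0.44247767 -0.33736377  0.23235709] [-3.14152924e+00  8.10608099e-06  9.22521166e-01] 0.03967530348759985
```

View pics/w1.png

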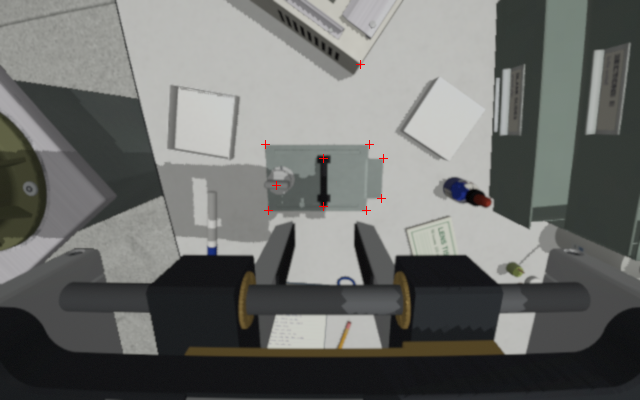

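The wrist view shows the predicted cover corners falling on the plate's edges, around (265-382, 145-210), so the cover pose is good. Before grasping, I'll look straight down on the source to refine its pose.

Emit:
carry_out([
  [[0.055, 0.079, 0.026, 0, 0, 0], [0.055, 0.079, 0.026, 0, 0, 0], [0.055, 0.079, 0.026, 0, 0, 0], [0.055, 0.079, 0.026, 0, 0, 0], [0.055, 0.079, 0.026, 0, 0, 0], [0.055, 0.079, 0.026, 0, 0, 0], [0.055, 0.079, 0.026, 0, 0, 0], [0.055, 0.079, 0.026, 0, 0, 0], [0.055, 0.079, 0.026, 0, 0, 0], [0, 0, 0, 0, 0, 0]],
])

```text
clock: 2.4
tcp_pos: [0.5911, -0.1237, 0.3032]
eef_rot: [3.141, -0.001, 0.921]
force: [0.3, -0.6, -0.3]
width: 0.04
grasp_force: 0.0
```

```bash
python3 - <<'E'
from h import *
sense(); f=grab_frame("wrist"); np.save("w2.npy",f,allow_pickle=True)
src=world([.59,-.1233,-1.25],[(-110,-70,80),(110,-70,80),(110,70,80),(-110,70,80),(-60,0,80),(68,0,80)])
p=proj(f,src); print(p.round(0).tolist())
im=f["img"].copy()
for q in p: cv2.drawMarker(im,tuple(int(v) for v in q.round()),(0,0,255),0,6,1)
x0=int(max(0,p[:,0].min()-25)); y0=int(max(0,p[:,1].min()-25)); c=im[y0:int(p[:,1].max()+25),x0:int(p[:,0].max()+25)]
k=min(800/c.shape[1],600/c.shape[0]); print(x0,y0,k)
cv2.imwrite("pics/w2.png",cv2.resize(c,None,fx=k,fy=k,interpolation=cv2.INTER_CUBIC))
E
```

```text
[[234.0, 175.0], [356.0, 253.0], [412.0, 180.0], [285.0, 90.0], [289.0, 154.0], [361.0, 203.0]]
208 65 2.816901408450704
```

View pics/w2.png

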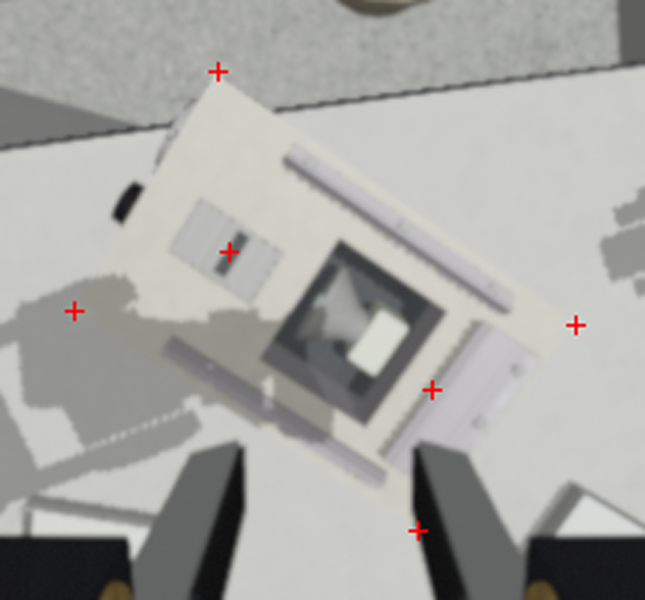

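The top-down view of the source shows the mouth corners at (200,198), (284,252), (252,304) and (168,248). The opening corners are at (340,240), (446,312), (368,426) and (262,356), and the lip edge runs from (478,322) to (382,456). I'll refine the pose with these points.

```bash
python3 - <<'E'
from h import *
f=np.load("w2.npy",allow_pickle=True).item()
k=2.8169
m=crop([(200,198),(284,252),(252,304),(168,248)],(208,65),k); o=crop([(340,240),(446,312),(368,426),(262,356)],(208,65),k); l=crop([(478,322),(382,456)],(208,65),k)
g=crop([(288,160),(510,305)],(208,65),k)
def fun(p):
    P=world(p,[(-85,16,80),(-35,16,80),(-35,-16,80),(-85,-16,80)]+[(p[3]*1000+x,y,80) for x,y in((-34,38),(34,38),(34,-38),(-34,-38))]+[(68,45,80+1000*p[4]),(68,-45,80+1000*p[4])])
    return (proj(f,P)-np.r_[m,o,l]).ravel()
r=least_squares(fun,[.59,-.123,-1.25,.015,.006],loss="soft_l1",bounds=([0,-1,-2,-.1,.004],[1,1,0,.1,.012])); print(r.x,r.fun.reshape(-1,2).round(1).tolist())
print("guide tops",proj(f,world(r.x,[(-60,52,92.5),(76,52,92.5)])),g)
x,y,c=r.x[:3]
for n,a in (("handle f35",-24),("f15",-4),("stop",11),("stud stop",-51)): print(n,x+np.cos(c)*a/1e3,y+np.sin(c)*a/1e3)
E
```

```text
[ 0.58974113 -0.12225064 -1.24456111  0.01851453  0.004     ] [[0.2, -0.7], [0.1, 0.1], [-0.6, 0.0], [-0.2, 0.5], [0.2, -0.8], [1.1, 0.1], [-0.9, 0.9], [-1.1, 1.1], [1.6, -1.0], [0.0, 0.2]]
guide tops [[307.29704486 122.41319132]
 [387.63216388 178.08216635]] [[309.91755121 121.47752849]
 [388.72759061 172.95255423]]
handle f35 0.5820496351327629 -0.09951650437212849
f15 0.5884592170919578 -0.11846161611918243
stop 0.5932664035613541 -0.1326704499294729
stud stop 0.5733966994878495 -0.07394060351360565
```

Emit:
carry_out([
  [[-0.055, -0.079, -0.08, 0, 0, 0], [-0.055, -0.079, -0.08, 0, 0, 0], [-0.055, -0.079, -0.08, 0, 0, 0], [-0.055, -0.079, -0.08, 0, 0, 0], [-0.055, -0.079, -0.08, 0, 0, 0], [-0.055, -0.079, -0.08, 0, 0, 0], [-0.055, -0.079, -0.08, 0, 0, 0], [-0.055, -0.079, -0.08, 0, 0, 0], [-0.055, -0.079, -0.08, 0, 0, 0], [0, 0, 0, 0, 0, 0]],
])

```text
clock: 3.45
tcp_pos: [0.4374, -0.3403, 0.0834]
eef_rot: [-3.136, 0.0, 0.915]
force: [0.9, 0.4, 0.2]
width: 0.0396
grasp_force: 0.0
```

```bash
python3 - <<'E'
from h import *
f=grab_frame("wrist");s=sense(); print(s["tcp_pos"],s["eef_rot"])
E
```

```text
[ 0.43908295 -0.3395722   0.08525095] [-3.13856825e+00 -4.63161164e-05  9.16096634e-01]
```

Emit:
carry_out([
  [[0, 0, -0.04, 0, 0, 0], [0, 0, -0.04, 0, 0, 0], [0, 0, -0.04, 0, 0, 0], [0, 0, -0.04, 0, 0, 0], [0, 0, -0.04, 0, 0, 0], [0, 0, -0.04, 0, 0, 0], [0, 0, 0, 0, 0, 0], [0, 0, 0, 0, 0, 0], [0, 0, 0, 0, 0, 0], [0, 0, 0, 0, 0, 0]],
])

```text
clock: 4.5
tcp_pos: [0.4419, -0.3384, 0.0152]
eef_rot: [3.141, 0.0, 0.92]
force: [-1.0, -0.0, -0.6]
width: 0.0401
grasp_force: 0.0
```

Emit:
carry_out([
  [[0, 0, 0, 0, 0, 0], [0, 0, 0, 0, 0, 0], [0, 0, 0, 0, 0, 0], [0, 0, 0, 0, 0, 0], [0, 0, 0, 0, 0, 0], [0, 0, 0, 0, 0, 0], [0, 0, 0, 0, 0, 0], [0, 0, 0, 0, 0, 0], [0, 0, 0, 0, 0, 0], [0, 0, 0, 0, 0, 0]],
], jaw=-1, grip_force=40)

```text
clock: 5.5
tcp_pos: [0.4417, -0.3382, 0.0147]
eef_rot: [-3.142, 0.0, 0.92]
force: [-1.0, -0.0, 1.0]
width: 0.0095
grasp_force: 40.0
```

Emit:
carry_out([
  [[0, 0, 0.03, 0, 0, 0], [0, 0, 0.05, 0, 0, 0], [0, 0, 0.06, 0, 0, 0], [0, 0, 0.06, 0, 0, 0], [0, 0, 0.06, 0, 0, 0], [0, 0, 0.06, 0, 0, 0], [0, 0, 0.06, 0, 0, 0], [0, 0, 0.06, 0, 0, 0], [0, 0, 0.04, 0, 0, 0], [0, 0, 0.02, 0, 0, 0]],
])

```text
clock: 6.5
tcp_pos: [0.4419, -0.3384, 0.1664]
eef_rot: [3.14, 0.0, 0.92]
force: [-0.1, 0.1, -2.9]
width: 0.0097
grasp_force: 40.0
```

Emit:
carry_out([
  [[0.03, 0.05, 0, 0, 0, -0.0086], [0.05, 0.09, 0, 0, 0, -0.0086], [0.05, 0.09, 0, 0, 0, -0.0086], [0.05, 0.09, 0, 0, 0, -0.0086], [0.05, 0.09, 0, 0, 0, -0.0086], [0.05, 0.09, 0, 0, 0, -0.0086], [0.05, 0.09, 0, 0, 0, -0.0086], [0.05, 0.09, 0, 0, 0, -0.0086], [0.05, 0.08, 0, 0, 0, -0.0086], [0.035, 0.045, 0, 0, 0, -0.0086]],
])

```text
clock: 7.5
tcp_pos: [0.5816, -0.0948, 0.1643]
eef_rot: [-3.141, 0.001, 0.379]
force: [0.1, -1.5, -1.9]
width: 0.0099
grasp_force: 40.0
```

Emit:
carry_out([
  [[0, 0, 0, 0, 0, -0.0086], [0, 0, 0, 0, 0, 0], [0, 0, 0, 0, 0, 0], [0, 0, 0, 0, 0, 0], [0, 0, 0, 0, 0, 0], [0, 0, 0, 0, 0, 0], [0, 0, 0, 0, 0, 0], [0, 0, 0, 0, 0, 0], [0, 0, 0, 0, 0, 0], [0, 0, 0, 0, 0, 0]],
])

```text
clock: 8.5
tcp_pos: [0.5812, -0.0967, 0.1646]
eef_rot: [-3.142, -0.0, 0.326]
force: [-0.1, 0.1, -2.7]
width: 0.0098
grasp_force: 40.0
```

```bash
python3 - <<'E'
from h import *
fs=grab_frame("side");fc=grab_frame("wrist");s=sense(); print(s["tcp_pos"],s["eef_rot"],s["force"],s["ft_torque"])
t=s["tcp_pos"]; c=s["eef_rot"][2]-np.pi/2; print("cover yaw",c)
P=np.array([(-85,-50,3),(65,-50,0),(65,50,3),(-85,50,3),(87,30,3),(87,-30,0),(0,33,40),(0,-33,40),(-62,0,55.5)],float)
W=world([t[0],t[1],c],P); W[:,2]+=t[2]-.0147
G=world([.5897,-.1223,-1.2446],[(-60,52,92.5),(76,52,92.5),(-60,-52,92.5),(76,-52,92.5),(68,45,86),(68,-45,86)])
out=[]
for n,f,A,k in(("s",fs,(300,110,450,240),5),):
    im=f["img"].copy()
    for q in proj(f,W): cv2.drawMarker(im,tuple(int(v) for v in q.round()),(0,0,255),0,4,1)
    for q in proj(f,G): cv2.drawMarker(im,tuple(int(v) for v in q.round()),(255,0,0),0,4,1)
    x0,y0,x1,y1=A; cv2.imwrite("pics/s3.png",cv2.resize(im[y0:y1,x0:x1],None,fx=4,fy=4))
E
```

```text
[ 0.58117707 -0.09666902  0.16465212] [-3.14158066e+00 -3.38932047e-05  3.26113006e-01] [ 0.37511116 -0.65804754 -1.9365035 ] [-0.05267749 -0.00711285 -0.02435648]
cover yaw -1.24468332089142
```

View pics/s3.png

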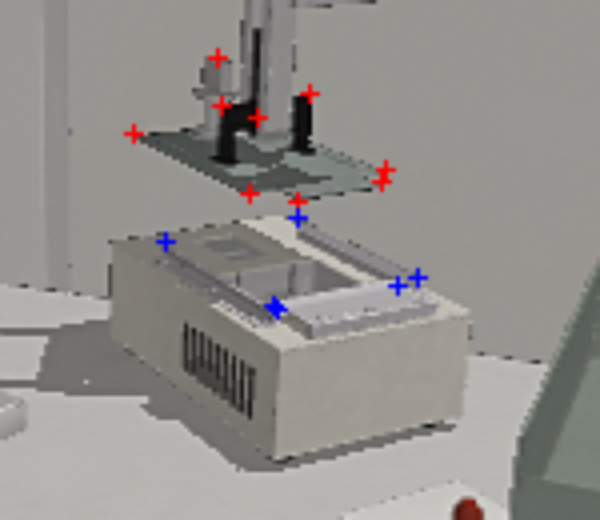

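The cover hangs level and aligned above the source, with the guides at the blue markers and the cover at the red ones. Lowering it now.

Emit:
carry_out([
  [[0, 0, -0.03, 0, 0, 0], [0, 0, -0.04, 0, 0, 0], [0, 0, -0.04, 0, 0, 0], [0, 0, -0.04, 0, 0, 0], [0, 0, -0.01, 0, 0, 0], [0, 0, -0.01, 0, 0, 0], [0, 0, -0.01, 0, 0, 0], [0, 0, -0.01, 0, 0, 0], [0, 0, -0.01, 0, 0, 0], [0, 0, 0, 0, 0, 0]],
])

```text
clock: 9.6
tcp_pos: [0.581, -0.0967, 0.1043]
eef_rot: [-3.141, 0.0, 0.326]
force: [0.3, 0.1, -1.7]
width: 0.0098
grasp_force: 40.0
```

Emit:
carry_out([
  [[0, 0, -0.006, 0, 0, 0], [0, 0, -0.006, 0, 0, 0], [0, 0, -0.004, 0, 0, 0], [0, 0, -0.004, 0, 0, 0], [0, 0, -0.004, 0, 0, 0], [0, 0, -0.002, 0, 0, 0], [0, 0, 0, 0, 0, 0], [0, 0, 0, 0, 0, 0], [0, 0, 0, 0, 0, 0], [0, 0, 0, 0, 0, 0]],
])

```text
clock: 10.6
tcp_pos: [0.5812, -0.0967, 0.0969]
eef_rot: [3.142, -0.0, 0.326]
force: [0.6, 0.6, -2.6]
width: 0.0094
grasp_force: 40.0
```

```bash
python3 - <<'E'
from plant import *
s=sense(); print(s["tcp_pos"],s["eef_rot"],s["force"],s["ft_torque"])
E
```

```text
[ 0.58117764 -0.0966998   0.09689777] [ 3.14155539e+00 -5.15607178e-05  3.26071386e-01] [ 0.62005361  0.61043657 -2.56967598] [-0.06326738  0.04361788 -0.00399633]
```

Emit:
carry_out([
  [[0, 0, -0.002, 0, 0, 0], [0, 0, -0.002, 0, 0, 0], [0, 0, -0.0015, 0, 0, 0], [0, 0, -0.001, 0, 0, 0], [0, 0, 0, 0, 0, 0], [0, 0, 0, 0, 0, 0], [0, 0, 0, 0, 0, 0], [0, 0, 0, 0, 0, 0], [0, 0, 0, 0, 0, 0], [0, 0, 0, 0, 0, 0]],
])

```text
clock: 11.6
tcp_pos: [0.5812, -0.0967, 0.0949]
eef_rot: [-3.142, 0.0, 0.326]
force: [-0.2, 0.0, -3.3]
width: 0.01
grasp_force: 40.0
```

Emit:
carry_out([
  [[0, 0, -0.001, 0, 0, 0], [0, 0, -0.001, 0, 0, 0], [0, 0, 0, 0, 0, 0], [0, 0, 0, 0, 0, 0], [0, 0, 0, 0, 0, 0], [0, 0, 0, 0, 0, 0], [0, 0, 0, 0, 0, 0], [0, 0, 0, 0, 0, 0], [0, 0, 0, 0, 0, 0], [0, 0, 0, 0, 0, 0]],
])

```text
clock: 12.6
tcp_pos: [0.5812, -0.0967, 0.0947]
eef_rot: [3.141, -0.0, 0.326]
force: [-3.6, 1.3, 5.7]
width: 0.0097
grasp_force: 40.0
```

Emit:
carry_out([
  [[0, 0, 0.0008, 0, 0, 0], [0.0021, -0.0063, 0, 0, 0, 0], [0.0021, -0.0063, 0, 0, 0, 0], [0.0021, -0.0063, 0, 0, 0, 0], [0.0021, -0.0063, 0, 0, 0, 0], [0.0021, -0.0063, 0, 0, 0, 0], [0.0021, -0.0063, 0, 0, 0, 0], [0, 0, 0, 0, 0, 0], [0, 0, 0, 0, 0, 0], [0, 0, 0, 0, 0, 0]],
])

```text
clock: 13.6
tcp_pos: [0.5852, -0.1084, 0.0947]
eef_rot: [3.141, -0.001, 0.326]
force: [0.6, -1.2, 4.3]
width: 0.0097
grasp_force: 40.0
```

Emit:
carry_out([
  [[0.0021, -0.0063, 0, 0, 0, 0], [0.0021, -0.0063, 0, 0, 0, 0], [0.0021, -0.0063, 0, 0, 0, 0], [0, 0, 0, 0, 0, 0], [0, 0, 0, 0, 0, 0], [0, 0, 0, 0, 0, 0], [0, 0, 0, 0, 0, 0], [0, 0, 0, 0, 0, 0], [0, 0, 0, 0, 0, 0], [0, 0, 0, 0, 0, 0]],
])

```text
clock: 14.6
tcp_pos: [0.5869, -0.1136, 0.0947]
eef_rot: [-3.142, -0.0, 0.326]
force: [-0.2, 2.0, 5.5]
width: 0.0096
grasp_force: 40.0
```

```bash
python3 - <<'E'
from h import *
fs=grab_frame("side");s=sense(); print(s["tcp_pos"],s["force"],s["ft_torque"])
t=s["tcp_pos"]; R=np.array([[.3205,-.9473],[.9473,.3205]]); print("src frame mm",R@(t[:2]-[.5897,-.1223])*1e3)
im=fs["img"][130:240,310:440]; cv2.imwrite("pics/s4.png",cv2.resize(im,None,fx=5,fy=5,interpolation=cv2.INTER_CUBIC))
E
```

```text
[ 0.586865   -0.11362985  0.09466411] [-0.56691636  2.39699518  4.90588286] [ 0.37998896  0.08240638 -0.02705468]
src frame mm [-9.12185322  0.09318338]
```

View pics/s4.png

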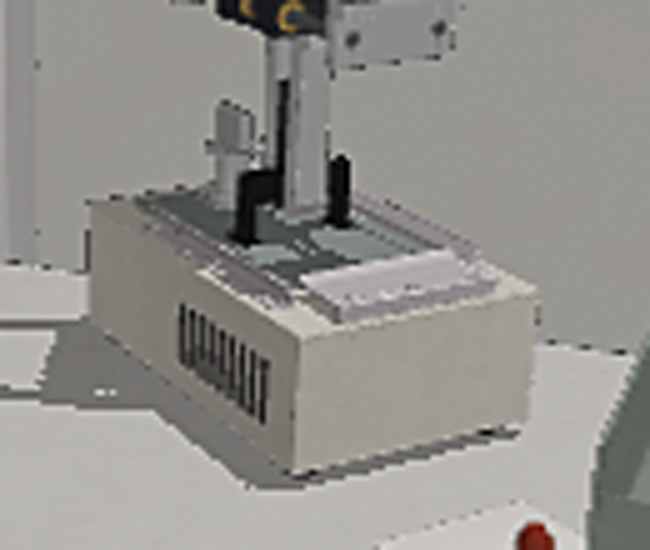

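The cover lies flat between the guides with its tongue under the lip, about 20 mm forward of the stop. I'll release it and go to the wing.

Emit:
carry_out([
  [[0, 0, 0, 0, 0, 0], [0, 0, 0, 0, 0, 0], [0, 0, 0, 0, 0, 0], [0, 0, 0, 0, 0, 0], [0, 0, 0.04, 0, 0, 0], [0, 0, 0.06, 0, 0, 0], [0, 0, 0.06, 0, 0, 0], [0, 0, 0.06, 0, 0, 0], [0, 0, 0.06, 0, 0, 0], [0, 0, 0.04, 0, 0, 0]],
], jaw=-0.15)

```text
clock: 15.65
tcp_pos: [0.5872, -0.1138, 0.1928]
eef_rot: [3.14, -0.002, 0.326]
force: [0.1, 0.1, 0.8]
width: 0.0399
grasp_force: 0.0
```

Emit:
carry_out([
  [[-0.0067, 0.0196, 0, 0, 0, 0.0227], [-0.0067, 0.0196, 0, 0, 0, 0.0227], [-0.0067, 0.0196, 0, 0, 0, 0.0227], [-0.0067, 0.0196, 0, 0, 0, 0.0227], [-0.0067, 0.0196, 0, 0, 0, 0.0227], [-0.0067, 0.0196, 0, 0, 0, 0.0227], [-0.0067, 0.0196, 0, 0, 0, 0.0227], [-0.0067, 0.0196, 0, 0, 0, 0.0227], [-0.0067, 0.0196, 0, 0, 0, 0.0227], [-0.0067, 0.0196, 0, 0, 0, 0.0227]],
])

```text
clock: 16.65
tcp_pos: [0.5666, -0.0547, 0.1909]
eef_rot: [3.142, 0.0, 1.758]
force: [-0.3, 0.0, 0.6]
width: 0.04
grasp_force: 0.0
```

Emit:
carry_out([
  [[0, 0, 0, 0, 0, 0.0229], [0, 0, 0, 0, 0, 0], [0, 0, 0, 0, 0, 0], [0, 0, 0, 0, 0, 0], [0, 0, 0, 0, 0, 0], [0, 0, 0, 0, 0, 0], [0, 0, 0, 0, 0, 0], [0, 0, 0, 0, 0, 0], [0, 0, 0, 0, 0, 0], [0, 0, 0, 0, 0, 0]],
])

```text
clock: 17.65
tcp_pos: [0.5667, -0.0549, 0.1905]
eef_rot: [-3.142, 0.0, 1.896]
force: [1.1, 0.6, -1.1]
width: 0.0399
grasp_force: 0.0
```

```bash
python3 - <<'E'
from h import *
f=grab_frame("wrist");s=sense(); print(s["tcp_pos"],s["eef_rot"],s["force"],s["qpos"])
P=world([.5869,-.1136,-1.2446],[(-62,0,135.5),(-78,0,135.5),(-46,0,135.5),(0,33,120),(0,-33,120)])
p=proj(f,P);print(p.round(0)); im=f["img"].copy()
for q in p: cv2.drawMarker(im,tuple(int(v) for v in q.round()),(0,0,255),0,6,1)
c=p[0].astype(int); x0=max(0,c[0]-130);y0=max(0,c[1]-100)
cv2.imwrite("pics/w5.png",cv2.resize(im[y0:y0+200,x0:x0+260],None,fx=3,fy=3)); print(x0,y0)
E
```

```text
[ 0.56673788 -0.05493134  0.19055655] [3.14158524e+00 2.62869657e-05 1.89610511e+00] [ 0.24978667 -0.81099304 -0.49245487] [-1.60937468e-01  3.55001631e-01  1.48336301e+00 -2.05075213e-05
  1.30320918e+00 -4.86240829e-01]
[[325. 210.]
 [325. 193.]
 [325. 228.]
 [359. 266.]
 [292. 266.]]
195 110
```

View pics/w5.png

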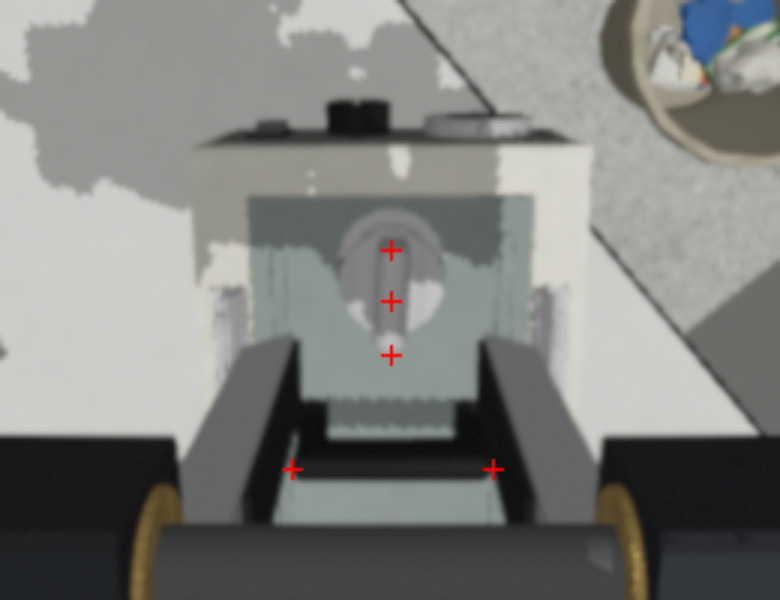

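The wrist view shows the wing along the cover, its centre at about (392,290) against a predicted (392,302). That is within 3 mm, and it lies between the open fingers. Descending to just above the flange, then gripping.

Emit:
carry_out([
  [[0, 0, -0.03, 0, 0, 0], [0, 0, -0.04, 0, 0, 0], [0, 0, -0.04, 0, 0, 0], [0, 0, -0.04, 0, 0, 0], [0, 0, -0.04, 0, 0, 0], [0, 0, -0.03, 0, 0, 0], [0, 0, -0.02, 0, 0, 0], [0, 0, -0.008, 0, 0, 0], [0, 0, 0, 0, 0, 0], [0, 0, 0, 0, 0, 0]],
])

```text
clock: 18.7
tcp_pos: [0.567, -0.055, 0.1166]
eef_rot: [3.141, 0.0, 1.896]
force: [-0.5, -0.6, 0.2]
width: 0.0402
grasp_force: 0.0
```

Emit:
carry_out([
  [[0, 0, 0, 0, 0, 0], [0, 0, 0, 0, 0, 0], [0, 0, 0, 0, 0, 0], [0, 0, 0, 0, 0, 0], [0, 0, 0, 0, 0, 0], [0, 0, 0, 0, 0, 0], [0, 0, 0, 0, 0, 0], [0, 0, 0, 0, 0, 0], [0, 0, 0, 0, 0, 0], [0, 0, 0, 0, 0, 0]],
], jaw=-1, grip_force=20)

```text
clock: 19.7
tcp_pos: [0.5668, -0.0549, 0.1162]
eef_rot: [3.141, 0.0, 1.896]
force: [-0.3, -0.3, 1.6]
width: 0.0098
grasp_force: 20.0
```

```bash
python3 - <<'E'
from h import *
s=sense(); print(s["tcp_pos"],s["eef_rot"],s["force"],s["ft_torque"])
E
```

```text
[ 0.56679412 -0.05492861  0.11621211] [3.14142037e+00 5.71584648e-05 1.89618882e+00] [-0.30897523 -0.2657245   1.60177385] [-0.04449339 -0.14357111  0.02397713]
```

Emit:
carry_out([
  [[0, 0, -0.002, 0, 0, 0], [0, 0, -0.002, 0, 0, 0], [0, 0, -0.002, 0, 0, 0], [0, 0, -0.002, 0, 0, 0], [0, 0, -0.001, 0, 0, 0], [0, 0, 0, 0, 0, 0], [0, 0, 0, 0, 0, 0], [0, 0, 0, 0, 0, 0], [0, 0, 0, 0, 0, 0], [0, 0, 0, 0, 0, 0]],
])

```text
clock: 20.7
tcp_pos: [0.5668, -0.0549, 0.1135]
eef_rot: [3.141, 0.0, 1.896]
force: [1.2, -0.2, 2.2]
width: 0.0093
grasp_force: 20.0
```

Emit:
carry_out([
  [[0, 0, -0.0012, 0, 0, 0], [0, 0, -0.0012, 0, 0, 0], [0, 0, 0, 0, 0, 0], [0, 0, 0, 0, 0, 0], [0, 0, 0, 0, 0, 0], [0, 0, 0, 0, 0, 0], [0, 0, 0, 0, 0, 0], [0, 0, 0, 0, 0, 0], [0, 0, 0, 0, 0, 0], [0, 0, 0, 0, 0, 0]],
])

```text
clock: 21.7
tcp_pos: [0.5668, -0.0549, 0.1127]
eef_rot: [3.142, 0.0, 1.896]
force: [1.1, 1.1, 2.3]
width: 0.0099
grasp_force: 20.0
```

Emit:
carry_out([
  [[0, 0, -0.0012, 0, 0, 0], [0, 0, -0.0012, 0, 0, 0], [0, 0, 0, 0, 0, 0], [0, 0, 0, 0, 0, 0], [0, 0, 0, 0, 0, 0], [0, 0, 0, 0, 0, 0], [0, 0, 0, 0, 0, 0], [0, 0, 0, 0, 0, 0], [0, 0, 0, 0, 0, 0], [0, 0, 0, 0, 0, 0]],
])

```text
clock: 22.7
tcp_pos: [0.5668, -0.0549, 0.1122]
eef_rot: [3.141, 0.0, 1.896]
force: [0.0, 0.3, 5.6]
width: 0.0098
grasp_force: 20.0
```

Emit:
carry_out([
  [[0, 0, -0.0013, 0, 0, 0], [0, 0, 0, 0, 0, 0], [0, 0, 0, 0, 0, 0], [0, 0, 0, 0, 0, 0], [0, 0, 0, 0, 0, 0], [0, 0, 0, 0, 0, 0], [0, 0, 0, 0, 0, 0], [0, 0, 0, 0, 0, 0], [0, 0, 0, 0, 0, 0], [0, 0, 0, 0, 0, 0]],
])

```text
clock: 23.7
tcp_pos: [0.5668, -0.0549, 0.1122]
eef_rot: [3.141, 0.0, 1.896]
force: [-0.9, 1.2, 8.3]
width: 0.0095
grasp_force: 20.0
```

I felt the plate at about 4 mm of push, with some 5 N on the pin. Next I'll ease the cover along +x in 2 mm steps.

Emit:
carry_out([
  [[0.00107, -0.00316, 0, 0, 0, 0], [0.00107, -0.00316, 0, 0, 0, 0], [0, 0, 0, 0, 0, 0], [0, 0, 0, 0, 0, 0], [0, 0, 0, 0, 0, 0], [0, 0, 0, 0, 0, 0], [0, 0, 0, 0, 0, 0], [0, 0, 0, 0, 0, 0], [0, 0, 0, 0, 0, 0], [0, 0, 0, 0, 0, 0]],
])

```text
clock: 24.7
tcp_pos: [0.5674, -0.0563, 0.1121]
eef_rot: [3.141, -0.001, 1.896]
force: [-2.2, 4.4, 8.6]
width: 0.0098
grasp_force: 20.0
```

Emit:
carry_out([
  [[0.00107, -0.00316, 0, 0, 0, 0], [0.00107, -0.00316, 0, 0, 0, 0], [0, 0, 0, 0, 0, 0], [0, 0, 0, 0, 0, 0], [0, 0, 0, 0, 0, 0], [0, 0, 0, 0, 0, 0], [0, 0, 0, 0, 0, 0], [0, 0, 0, 0, 0, 0], [0, 0, 0, 0, 0, 0], [0, 0, 0, 0, 0, 0]],
])

```text
clock: 25.7
tcp_pos: [0.5681, -0.0582, 0.1121]
eef_rot: [3.141, -0.001, 1.896]
force: [-1.2, 4.3, 9.2]
width: 0.0097
grasp_force: 20.0
```

Emit:
carry_out([
  [[0.00107, -0.00316, 0, 0, 0, 0], [0.00107, -0.00316, 0, 0, 0, 0], [0, 0, 0, 0, 0, 0], [0, 0, 0, 0, 0, 0], [0, 0, 0, 0, 0, 0], [0, 0, 0, 0, 0, 0], [0, 0, 0, 0, 0, 0], [0, 0, 0, 0, 0, 0], [0, 0, 0, 0, 0, 0], [0, 0, 0, 0, 0, 0]],
])

```text
clock: 26.7
tcp_pos: [0.5687, -0.0601, 0.1121]
eef_rot: [3.141, -0.001, 1.896]
force: [-1.1, 4.1, 9.7]
width: 0.01
grasp_force: 20.0
```

Emit:
carry_out([
  [[0.00107, -0.00316, 0, 0, 0, 0], [0.00107, -0.00316, 0, 0, 0, 0], [0, 0, 0, 0, 0, 0], [0, 0, 0, 0, 0, 0], [0, 0, 0, 0, 0, 0], [0, 0, 0, 0, 0, 0], [0, 0, 0, 0, 0, 0], [0, 0, 0, 0, 0, 0], [0, 0, 0, 0, 0, 0], [0, 0, 0, 0, 0, 0]],
])

```text
clock: 27.7
tcp_pos: [0.5694, -0.062, 0.1121]
eef_rot: [3.141, -0.001, 1.896]
force: [-0.9, 3.5, 8.0]
width: 0.0096
grasp_force: 20.0
```

Emit:
carry_out([
  [[0.00107, -0.00316, 0, 0, 0, 0], [0.00107, -0.00316, 0, 0, 0, 0], [0, 0, 0, 0, 0, 0], [0, 0, 0, 0, 0, 0], [0, 0, 0, 0, 0, 0], [0, 0, 0, 0, 0, 0], [0, 0, 0, 0, 0, 0], [0, 0, 0, 0, 0, 0], [0, 0, 0, 0, 0, 0], [0, 0, 0, 0, 0, 0]],
])

```text
clock: 28.7
tcp_pos: [0.57, -0.0639, 0.1121]
eef_rot: [3.141, -0.001, 1.896]
force: [-0.7, 3.4, 8.1]
width: 0.0098
grasp_force: 20.0
```

Emit:
carry_out([
  [[0.00107, -0.00316, 0, 0, 0, 0], [0.00107, -0.00316, 0, 0, 0, 0], [0, 0, 0, 0, 0, 0], [0, 0, 0, 0, 0, 0], [0, 0, 0, 0, 0, 0], [0, 0, 0, 0, 0, 0], [0, 0, 0, 0, 0, 0], [0, 0, 0, 0, 0, 0], [0, 0, 0, 0, 0, 0], [0, 0, 0, 0, 0, 0]],
])

```text
clock: 29.7
tcp_pos: [0.5705, -0.0663, 0.1116]
eef_rot: [-3.141, -0.0, 1.896]
force: [-1.1, 2.7, 3.1]
width: 0.0098
grasp_force: 20.0
```

Fz fell to 3 N and z dropped 0.5 mm, so the pin is over the slot. Pushing gently down.

Emit:
carry_out([
  [[0, 0, -0.001, 0, 0, 0], [0, 0, -0.001, 0, 0, 0], [0, 0, -0.001, 0, 0, 0], [0, 0, 0, 0, 0, 0], [0, 0, 0, 0, 0, 0], [0, 0, 0, 0, 0, 0], [0, 0, 0, 0, 0, 0], [0, 0, 0, 0, 0, 0], [0, 0, 0, 0, 0, 0], [0, 0, 0, 0, 0, 0]],
])

```text
clock: 30.7
tcp_pos: [0.5706, -0.0663, 0.1107]
eef_rot: [-3.142, 0.0, 1.896]
force: [-2.4, 1.1, 3.2]
width: 0.0101
grasp_force: 20.0
```

Emit:
carry_out([
  [[0, 0, -0.002, 0, 0, 0], [0, 0, -0.002, 0, 0, 0], [0, 0, -0.002, 0, 0, 0], [0, 0, -0.002, 0, 0, 0], [0, 0, -0.002, 0, 0, 0], [0, 0, -0.002, 0, 0, 0], [0, 0, -0.002, 0, 0, 0], [0, 0, -0.002, 0, 0, 0], [0, 0, -0.002, 0, 0, 0], [0, 0, 0, 0, 0, 0]],
])

```text
clock: 31.7
tcp_pos: [0.5706, -0.0663, 0.1053]
eef_rot: [3.142, 0.0, 1.896]
force: [-2.4, 1.4, 4.3]
width: 0.0097
grasp_force: 20.0
```

Emit:
carry_out([
  [[0, 0, -0.002, 0, 0, 0], [0, 0, -0.002, 0, 0, 0], [0, 0, -0.002, 0, 0, 0], [0, 0, -0.002, 0, 0, 0], [0, 0, -0.0015, 0, 0, 0], [0, 0, -0.001, 0, 0, 0], [0, 0, 0, 0, 0, 0], [0, 0, 0, 0, 0, 0], [0, 0, 0, 0, 0, 0], [0, 0, 0, 0, 0, 0]],
])

```text
clock: 32.7
tcp_pos: [0.5706, -0.0663, 0.1022]
eef_rot: [3.142, 0.0, 1.896]
force: [-2.5, 0.7, 4.5]
width: 0.0097
grasp_force: 20.0
```

Emit:
carry_out([
  [[0, 0, -0.001, 0, 0, 0], [0, 0, -0.001, 0, 0, 0], [0, 0, 0, 0, 0, 0], [0, 0, 0, 0, 0, 0], [0, 0, 0, 0, 0, 0], [0, 0, 0, 0, 0, 0], [0, 0, 0, 0, 0, 0], [0, 0, 0, 0, 0, 0], [0, 0, 0, 0, 0, 0], [0, 0, 0, 0, 0, 0]],
])

```text
clock: 33.7
tcp_pos: [0.5706, -0.0663, 0.1017]
eef_rot: [3.141, 0.0, 1.896]
force: [-1.6, 1.6, 5.1]
width: 0.0099
grasp_force: 20.0
```

Emit:
carry_out([
  [[0, 0, -0.001, 0, 0, 0], [0, 0, 0, 0, 0, 0], [0, 0, 0, 0, 0, 0], [0, 0, 0, 0, 0, 0], [0, 0, 0, 0, 0, 0], [0, 0, 0, 0, 0, 0], [0, 0, 0, 0, 0, 0], [0, 0, 0, 0, 0, 0], [0, 0, 0, 0, 0, 0], [0, 0, 0, 0, 0, 0]],
])

```text
clock: 34.7
tcp_pos: [0.5707, -0.0663, 0.1016]
eef_rot: [3.141, 0.0, 1.896]
force: [-2.8, 0.6, 7.4]
width: 0.0094
grasp_force: 20.0
```

The floor is felt 10.6 mm below the plate. I'll press a touch more and start the clockwise turn.

Emit:
carry_out([
  [[0, 0, -0.0007, 0, 0, 0], [0, 0, 0, 0, 0, 0], [0, 0, 0, 0, 0, -0.005], [0, 0, 0, 0, 0, -0.01], [0, 0, 0, 0, 0, -0.0125], [0, 0, 0, 0, 0, -0.0125], [0, 0, 0, 0, 0, -0.01], [0, 0, 0, 0, 0, 0], [0, 0, 0, 0, 0, 0], [0, 0, 0, 0, 0, 0]],
])

```text
clock: 35.7
tcp_pos: [0.5708, -0.0663, 0.1016]
eef_rot: [3.141, 0.0, 1.582]
force: [-3.6, 0.5, 9.9]
width: 0.0097
grasp_force: 20.0
```

```bash
python3 - <<'E'
from h import *
s=sense(); print(s["tcp_pos"],s["eef_rot"],s["force"],s["ft_torque"],s["width"])
E
```

```text
[ 0.5707916  -0.06630738  0.10157953] [3.14088707e+00 1.30796909e-04 1.58207151e+00] [-3.56877195  0.5044016   9.85726445] [0.2444845  0.62463522 0.01618885] 0.009732761662450377
```

Emit:
carry_out([
  [[0, 0, 0, 0, 0, -0.016], [0, 0, 0, 0, 0, -0.016], [0, 0, 0, 0, 0, -0.016], [0, 0, 0, 0, 0, -0.016], [0, 0, 0, 0, 0, -0.016], [0, 0, 0, 0, 0, -0.016], [0, 0, 0, 0, 0, -0.016], [0, 0, 0, 0, 0, -0.016], [0, 0, 0, 0, 0, -0.016], [0, 0, 0, 0, 0, -0.016]],
])

```text
clock: 36.7
tcp_pos: [0.5708, -0.0663, 0.1016]
eef_rot: [3.141, -0.001, 0.573]
force: [-3.2, 1.6, 9.5]
width: 0.01
grasp_force: 20.0
```

Emit:
carry_out([
  [[0, 0, 0, 0, 0, -0.012], [0, 0, 0, 0, 0, -0.012], [0, 0, 0, 0, 0, -0.01], [0, 0, 0, 0, 0, -0.006], [0, 0, 0, 0, 0, 0], [0, 0, 0, 0, 0, 0], [0, 0, 0, 0, 0, 0], [0, 0, 0, 0, 0, 0], [0, 0, 0, 0, 0, 0], [0, 0, 0, 0, 0, 0]],
])

```text
clock: 37.7
tcp_pos: [0.5708, -0.0664, 0.1016]
eef_rot: [3.141, -0.001, 0.325]
force: [-3.0, 0.7, 8.7]
width: 0.0098
grasp_force: 20.0
```

```bash
python3 - <<'E'
from h import *
s=sense(); print(s["tcp_pos"],s["eef_rot"],s["force"],s["ft_torque"],s["width"])
E
```

```text
[ 0.57084913 -0.06636993  0.10158135] [ 3.14111019e+00 -7.58950727e-04  3.25423515e-01] [-2.96168289  0.72100077  8.68853199] [ 0.19359587  0.57625643 -0.0206832 ] 0.00978217146284765
```

Emit:
carry_out([
  [[0, 0, 0.002, 0, 0, 0], [0, 0, 0.002, 0, 0, 0], [0, 0, 0.002, 0, 0, 0], [0, 0, 0.002, 0, 0, 0], [0, 0, 0, 0, 0, 0], [0, 0, 0, 0, 0, 0], [0, 0, 0, 0, 0, 0], [0, 0, 0, 0, 0, 0], [0, 0, 0, 0, 0, 0], [0, 0, 0, 0, 0, 0]],
])

```text
clock: 38.7
tcp_pos: [0.5707, -0.0663, 0.1035]
eef_rot: [3.141, -0.0, 0.325]
force: [1.8, 1.0, 4.0]
width: 0.0101
grasp_force: 20.0
```

Emit:
carry_out([
  [[0, 0, 0, 0, 0, 0], [0, 0, 0, 0, 0, 0], [0, 0, 0, 0, 0, 0], [0, 0, 0, 0, 0, 0], [0, 0, 0, 0, 0, 0], [0, 0, 0.04, 0, 0, 0], [0, 0, 0.06, 0, 0, 0], [0, 0, 0.06, 0, 0, 0], [0, 0, 0.06, 0, 0, 0], [0, 0, 0.06, 0, 0, 0]],
], jaw=-0.15)

```text
clock: 39.7
tcp_pos: [0.5706, -0.0663, 0.1891]
eef_rot: [3.141, -0.001, 0.325]
force: [0.6, 0.4, -0.1]
width: 0.04
grasp_force: 0.0
```

```bash
python3 - <<'E'
from h import *
f=grab_frame("wrist");s=sense(); print(s["tcp_pos"],s["force"])
g=grab_frame("side"); a=cv2.resize(f["img"][110:310,190:450],None,fx=2,fy=2); b=cv2.resize(g["img"][120:240,310:440],(434,400),interpolation=cv2.INTER_CUBIC)
cv2.imwrite("pics/end.png",cv2.resize(np.hstack([a,b]),None,fx=.8,fy=.8))
E
```

```text
[ 0.5716061  -0.06647686  0.19222821] [0.1927595  0.90264414 2.32604384]
```

View pics/end.png

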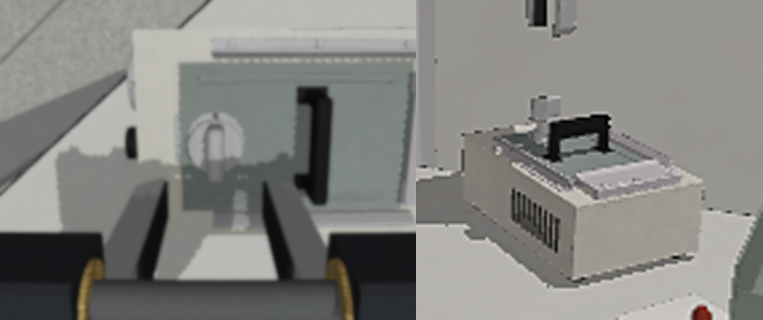

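The wing now stands across the cover at about (215,150) in the left image. In the side view its top is only slightly above the handle, so the stud is locked down. Handing in.

```bash
python3 -c "
from plant import *
print(sign_off())"
```

```text
the job is handed in; nothing more can be done
None
```

The lamp compartment is closed: the cover lies flat with its tongue under the lip, and the stud is pushed to its stop and turned a quarter turn clockwise. It stayed down when I let go, the force reading stayed at or below 10 N throughout, and I handed the job in at about 40 s.

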